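# Put the doming dies away in their drawer

## Robot

A 6-joint arm with a two-finger parallel gripper is mounted at the origin on the work surface. World frame = base frame: x ahead of the robot, y to its left, z up, the work surface at z = 0. Lengths are in m, angles in degrees, forces in N, time in s.
With the tool pointing down it reaches from about 0.275 to 0.85 m from the base axis. Payload 5.2 kg.
Tool frame: the origin (TCP) lies midway between the tips of the shut fingers; the grasp point (between the pads) lies 19 mm behind it; z points along the fingers, y is the line along which they close (so a half turn about z gives the same grasp; the last joint's range is limited). The gripper opens to 85 mm and grips with 20 to 120 N. Pads are 22 mm wide; open, the fingers measure 114 mm over their backs; the gripper's body (76 mm by 85 mm) begins 54 mm behind the grasp point. The pads swing forward as they close: fully open they stand 13 mm farther back than shut.
Start: joints at [-88.109, 14.817, 87.949, -0, 77.235, -11.62], TCP at [0.129, -0.535, 0.231] pointing down, gripper open.
Joint ranges: [-179.93, 179.93], [-52.35, 119.4], [10.71, 147.94], [-69.91, 249.91], [12.55, 155.21], [-178.61, 178.61]. Speed limits (degrees/s): [147.25, 147.25, 180, 180, 180, 180].

## Interface

Orientations are given as [roll, pitch, yaw] about the fixed x, y, z axes, in that order (R = Rz(yaw) Ry(pitch) Rx(roll)).
In Python, from rig import arm gives the robot as it stands.
- The arm moves only by the shell command python3 -m handwheel 'ROWS' [FORCE]. ROWS is JSON, a list of rows, each a list of 3 entries, a list of its own where there are three numbers: the turn, a rotation vector about the world's x, y, z in degrees, then the shift along the world's x, y, z in m, then the opening, from -1 (shut) to 1 (fully open). A call has 1 to 12 rows; each row shifts and turns the commanded pose from where the row before left it; what a row does not reach is not made up. A row lasts 1/12 s, in which the tool goes at most 41.7 mm and 7.16 degrees, less where a joint would pass 70% of its speed; a pose out of reach is approached as far as the arm can. A call is refused whole if a number of a shift passes 0.0417 or a number of a turn 7.16, either way. A call with a gripper value outside its range is refused whole. The fingers move at their own pace and stop on an object; FORCE is the grip in N (left out, the last holds). Time passes only in rows, so rows that do not move let the fingers close. It gives the time, the measured TCP pose, the force, the opening and the grip force at its end, in the units of the state.
- arm.get_obs(): the state, without advancing time (a new reading comes with each control period).
- arm.capture(name): name is "side" or "top" or "wrist"; returns a dict with "frame" (400x640x3 uint8, blue, green, red), "vertical_fov" (degrees; the focal length in pixels is half the picture's height over the tangent of half this angle, whatever the lens; pixels are square), "cx", "cy" (the principal point, pixels), "R" (3x3) and "t" (3): a world point X has camera coordinates R X + t. Camera axes: x right, y down, z forward; pixel columns grow to the right and rows downward; lengths in m; the calibration is good to about 2 mm. The wrist camera is an equidistant fisheye: a pixel r from the principal point sees the ray r / f radians off the axis. A picture is of the moment at which its call begins. There is no depth.
- arm.job_done(): hands the job in; it is judged then, once.
Trained networks look in the newest picture that a camera, given by its name, has taken for a name from the list of things; names that differ only in an ending like _2 or _b are one class to them, and where a whole thing is asked for, a point or a joint stands for the part that bears it (a point fixed in the world has none). Each returns a list of dicts, best first, with "confidence" (0 to 1); they miss things now and then, are a little off and sometimes report something else, mostly with a low value. They report only what shows in the picture. A call takes as long as a camera call. They do not tell look-alikes from the thing itself.
- arm.look_for(camera, label): "uv" ([column, row] in pixels, amid what is visible of it).
- arm.regions_of(camera, label): "region" (400x640 bool, what is visible of it) and "uv" ([column, row] in pixels, amid what is visible of it).
- arm.spot_point(camera, label): "uv" ([column, row] in pixels: a listed point, or the origin of a listed thing).
The state is a dict: "time_s": time; "q": joint angles; "dq": joint speeds; "joint_torque": joint torques, N m; "eef_pos": TCP position; "tool_rot": TCP orientation; "wrist_force": force on the tool from outside, world axes, zero at the start; "torque": the same for the moment, N m; "finger_gap": finger opening in m; "gripper_force": force on a finger pad.
Only numpy, scipy, OpenCV 4.12 (cv2) and the standard library are available. Lean on these libraries where they do the work, as an engineer would, in place of code of your own. Each camera call takes 0.05 s, during which the arm holds its last target. There are 200 camera calls.

## Task

Pull out the drawer of the bench chest and put the steel doming dies that are standing on the bench away in its block, each standing fully down in the pocket of its own number and size. Load them strictly in number order, one at a time from the smallest up; one or two of the six are missing today, so skip those and leave their pockets empty. When all are home push the drawer fully shut, and leave the mallet, the jar and the burr stand where they are.

Things in the scene. Friction and masses are not known exactly. Their poses are not given: they have to be found in the camera images.
- chest: dark wooden bench-top chest, 240 deep (x) x 360 wide (y) x 95 high, fixed to the bench, with one drawer in its front. Origin: centre of its underside; its front face looks along its own -x axis, towards the robot. The drawer slides out along the chest's -x axis
- drawer (a joint): how far the drawer is pulled out, in m: 0 fully shut, about 0.165 at the stop. It slides with light friction (1 to 2 N, more when moved fast) and stays where it is left; it has no latch
- drawer_handle (a point): middle of the drawer's bar handle: a level round steel bar 11 in diameter, 120 long along the chest's y axis, its centre line 35 in front of the drawer's face and 57 above the bench, held by two posts 51 to either side of this point. It moves with the drawer; the drawer front's upper edge is 83 and the drawer's other walls 73 above the bench
- block (a point): light wooden block 76 x 300 x 18 fixed on the drawer's floor, top 40 above the bench, with six round pockets in one row across the drawer, numbered from its +y end, each larger than the last, 12 of wood between neighbours. The row lies 108 behind the handle bar and 52 behind the drawer's front wall; it is clear of the chest once the drawer is out 0.12. Origin: middle of its underside
- pocket1 (a point): pocket number one of the block: centre of the round pocket's mouth, level with the block's top. Pocket 21 in diameter, 12 deep with a flat bottom and a 1.5 chamfer, marked by 1 punched dot on the side towards the handle. Moves with the drawer
- pocket2 (a point): pocket number two of the block: centre of the round pocket's mouth, level with the block's top. Pocket 27 in diameter, 12 deep with a flat bottom and a 1.5 chamfer, marked by 2 punched dots on the side towards the handle. Moves with the drawer
- pocket3 (a point): pocket number three of the block: centre of the round pocket's mouth, level with the block's top. Pocket 33 in diameter, 12 deep with a flat bottom and a 1.5 chamfer, marked by 3 punched dots on the side towards the handle. Moves with the drawer
- pocket4 (a point): pocket number four of the block: centre of the round pocket's mouth, level with the block's top. Pocket 39 in diameter, 12 deep with a flat bottom and a 1.5 chamfer, marked by 4 punched dots on the side towards the handle. Moves with the drawer
- pocket5 (a point): pocket number five of the block: centre of the round pocket's mouth, level with the block's top. Pocket 45 in diameter, 12 deep with a flat bottom and a 1.5 chamfer, marked by 5 punched dots on the side towards the handle. Moves with the drawer
- pocket6 (a point): pocket number six of the block: centre of the round pocket's mouth, level with the block's top. Pocket 51 in diameter, 12 deep with a flat bottom and a 1.5 chamfer, marked by 6 punched dots on the side towards the handle. Moves with the drawer
- die1: doming die number one of six, the smallest: plain steel cylinder 18 in diameter and 32 high with a slightly crowned top (straight side up to 27), standing on the bench. Origin: centre of its flat underside, z up. It belongs in pocket one. May be absent
- die2: doming die number two of six: plain steel cylinder 24 in diameter and 34 high with a slightly crowned top (straight side up to 29), standing on the bench. Origin: centre of its flat underside, z up. It belongs in pocket two. May be absent
- die3: doming die number three of six: plain steel cylinder 30 in diameter and 35 high with a slightly crowned top (straight side up to 30), standing on the bench. Origin: centre of its flat underside, z up. It belongs in pocket three. May be absent
- die4: doming die number four of six: plain steel cylinder 36 in diameter and 36 high with a slightly crowned top (straight side up to 31), standing on the bench. Origin: centre of its flat underside, z up. It belongs in pocket four. May be absent
- die5: doming die number five of six: plain steel cylinder 42 in diameter and 37 high with a slightly crowned top (straight side up to 32), standing on the bench. Origin: centre of its flat underside, z up. It belongs in pocket five. May be absent
- die6: doming die number six of six, the largest: plain steel cylinder 48 in diameter and 38 high with a slightly crowned top (straight side up to 33), standing on the bench. Origin: centre of its flat underside, z up. It belongs in pocket six. May be absent
- mallet: bystander: wooden mallet lying on the bench, head 56 across and 85 long, handle 210; origin under the head's middle, the handle runs along its -x axis
- jar: bystander: amber glass jar with black cap, 60 across, 75 high, standing on the bench; origin under its middle
- burr_stand: bystander: small wooden stand 60 x 110 x 30 full of fine burrs (60 high overall), standing on top of the chest; origin under its middle
Mind the look-alikes: they are no part of the job. Leave any red look-alike of the die4 alone.

How it is judged:
By the outcome, as a careful person would: the job done as asked, in the order asked, and still so for the second after the job is handed in, with the robot touching nothing.
Of die1, die2, die3, die4, die5, die6 only 4 to 5 are there at a start; the rules pass over those that are not, and their reading is None.
At some moment in a run one of die4, die5, die6 may be knocked a few centimetres aside while the robot is not near it.
It also fails if it takes over 210 s, if anything falls off the work surface, if the arm or the gripper's body presses on something with over 40 N, if the wrist force passes 120 N, or if a joint passes its speed limit or range.

## Working session

There is one attempt and no reset: what is moved stays moved. The work goes in short steps, Python scripts to look and compute and a shell command to move; the robot and the scene stay as the last step left them, time stands still between calls to the robot, and variables do not carry over. Pictures are saved under pics/ and viewed, at most 14 in all, crops included, and the job is handed in when it is done.

```bash
mkdir -p pics; ls; cat > h.py <<'E'
import numpy as np, cv2
from rig import arm
L=['die1','die2','die3','die4','die5','die6']
def ray(c,uv):
    f=200/np.tan(np.radians(c['vertical_fov'])/2)
    d=np.array([(uv[0]-c['cx'])/f,(uv[1]-c['cy'])/f,1.])
    if c.get('name')=='wrist':
        a=np.array(d[:2]);r=np.hypot(*a); d=np.array([*(a/max(r,1e-9)*np.sin(r)),np.cos(r)])
    R=np.array(c['R']);return -R.T@np.array(c['t']),R.T@d
def hit(c,uv,z):
    o,d=ray(c,uv);return (o+d*(z-o[2])/d[2])
def cap(n):
    c=dict(arm.capture(n));c['name']=n;return c
def save(c,n,box=None,s=1):
    f=c['frame']
    if box: f=f[box[1]:box[3],box[0]:box[2]]
    cv2.imwrite('pics/'+n,cv2.resize(f,None,fx=s,fy=s,interpolation=cv2.INTER_CUBIC))
E
python3 - <<'E'
from h import *
for n in ('top','side'):
    c=cap(n);save(c,n+'0.png',s=1.25)
    o,d=ray(c,(320,200));print(n,o.round(3),d.round(3),c['vertical_fov'])
    for l in L+['mallet','jar','burr_stand','chest','drawer_handle']+['pocket1','pocket6']:
        r=arm.spot_point(n,l)
        print(l,[(np.round(x['uv']).tolist(),round(x['confidence'],2),hit(c,x['uv'],.057 if l=='drawer_handle' else 0.)[:2].round(3).tolist()) for x in r[:4]])
print(arm.get_obs())
E
```

```text
pics
top [ 0.361 -0.035  1.334] [ 0.12  -0.01  -0.993] 42.730658702660826
die1 [([216.0, 169.0], 0.72, [0.605, 0.227]), ([168.0, 201.0], 0.66, [0.519, 0.352]), ([247.0, 244.0], 0.63, [0.407, 0.14]), ([207.0, 282.0], 0.58, [0.308, 0.242])]
die2 [([216.0, 169.0], 0.72, [0.605, 0.227]), ([168.0, 201.0], 0.66, [0.519, 0.352]), ([247.0, 244.0], 0.63, [0.407, 0.14]), ([207.0, 282.0], 0.58, [0.308, 0.242])]
die3 [([216.0, 169.0], 0.72, [0.605, 0.227]), ([168.0, 201.0], 0.66, [0.519, 0.352]), ([247.0, 244.0], 0.63, [0.407, 0.14]), ([207.0, 282.0], 0.58, [0.308, 0.242])]
die4 [([216.0, 169.0], 0.72, [0.605, 0.227]), ([168.0, 201.0], 0.66, [0.519, 0.352]), ([247.0, 244.0], 0.63, [0.407, 0.14]), ([207.0, 282.0], 0.58, [0.308, 0.242])]
die5 [([216.0, 169.0], 0.72, [0.605, 0.227]), ([168.0, 201.0], 0.66, [0.519, 0.352]), ([247.0, 244.0], 0.63, [0.407, 0.14]), ([207.0, 282.0], 0.58, [0.308, 0.242])]
die6 [([216.0, 169.0], 0.72, [0.605, 0.227]), ([168.0, 201.0], 0.66, [0.519, 0.352]), ([247.0, 244.0], 0.63, [0.407, 0.14]), ([207.0, 282.0], 0.58, [0.308, 0.242])]
mallet [([464.0, 258.0], 0.92, [0.36
[... 1551 characters left out ...]
cket1 []
pocket6 []
{'time_s': 1.4, 'q': array([-8.81081673e+01,  1.48177113e+01,  8.79497480e+01,  3.81094644e-04,
        7.72325802e+01, -1.16201040e+01]), 'dq': array([ 0.08288785,  0.00390964,  0.07187722,  0.03900008,  0.03957337,
       -0.01131513]), 'joint_torque': array([ 7.74286164e-04, -4.45919073e+01, -2.90891200e+01, -2.33355295e-04,
        8.11838236e-04,  1.12997765e-05]), 'eef_pos': array([ 0.12852702, -0.5347839 ,  0.23129503]), 'tool_rot': array([ 1.79999964e+02, -3.72008237e-04,  1.35118525e+01]), 'wrist_force': array([ 0.87242333,  0.12704833, -0.76928848]), 'torque': array([-0.00508032,  0.07659693,  0.03641556]), 'gripper_force': 0.0, 'finger_gap': 0.0848730591520995}
```

View pics/top0.png

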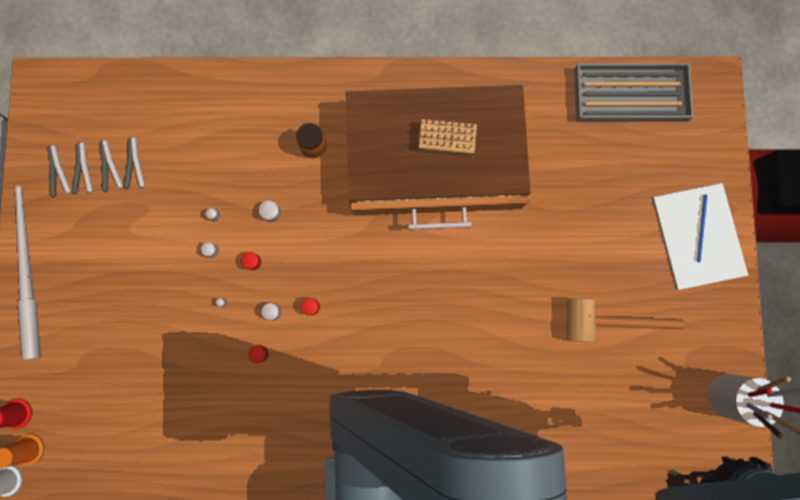

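View pics/side0.png

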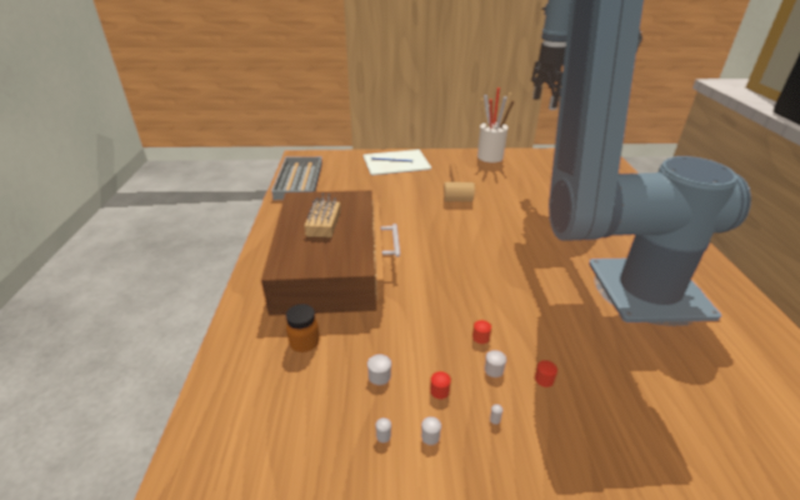

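The top view shows five steel dies at view px (211,214), (208,250), (220,302), (270,312) and (268,210), plus three red look-alikes at (250,261), (310,306) and (258,353). The chest is closed, with its handle at (440,226). Next I measure die sizes and the handle's direction.

```bash
cat >> h.py <<'E'
def steel(c,z=.03,amin=15,amax=600):
    """grey bright round blobs: centre at height z, equivalent diameter (mm)"""
    f=c['frame'].astype(int);s=f.max(2)-f.min(2)
    m=((s<45)&(f.min(2)>85)).astype('uint8')
    n,l,st,ce=cv2.connectedComponentsWithStats(m)
    F=200/np.tan(np.radians(c['vertical_fov'])/2);o=[]
    for i in range(1,n):
        if amin<st[i,4]<amax:
            p=hit(c,ce[i],z);dep=(np.array(c['R'])@p+c['t'])[2]
            o.append((ce[i].round(1).tolist(),int(st[i,4]),p[:2].round(4).tolist(),st[i,2:4].tolist(),round(2*np.sqrt(st[i,4]/np.pi)*dep/F*1000,1)))
    return o
E
python3 - <<'E'
from h import *
c=cap('top')
for r in steel(c):
    if r[0][0]<300: print(r)
r=arm.regions_of('top','drawer_handle')
for x in r[:2]:
    m=x['region'];ys,xs=np.nonzero(m);print('handle',x['uv'],x['confidence'],xs.min(),xs.max(),ys.min(),ys.max())
g=c['frame'][150:190,310:400].astype(int)
m=(g.max(2)-g.min(2)<40)&(g.min(2)>110)
ys,xs=np.nonzero(m);P=np.array([hit(c,(a+310,b+150),.057)[:2] for a,b in zip(xs,ys)])
# bar only: front-most pixels per y bin
from collections import defaultdict
d=defaultdict(list)
for a,p in zip(xs,P): d[a].append(p)
Q=np.array([np.array(sorted(v,key=lambda q:q[0])[:2]).mean(0) for k,v in sorted(d.items())])
k=np.polyfit(Q[:,1],Q[:,0],1);print('bar',len(Q),Q[:,1].min(),Q[:,1].max(),Q.mean(0),'slope deg',np.degrees(np.arctan(k[0])),(Q[:,0]-np.polyval(k,Q[:,1])).std())
for uv in [(347,92),(524,86),(529,194),(350,200)]: print(hit(c,(uv[0]/1.25,uv[1]/1.25),.095).round(4))
save(c,'crop1.png',(150,150,290,300),4)
s=cap('side')
for r in steel(s): 
    if r[0][1]>250:print('side',r)
E
```

```text
([1.0, 112.0], 100, [0.7522, 0.7889], [5, 38], np.float64(29.6))
([107.6, 130.4], 251, [0.702, 0.5067], [15, 40], np.float64(46.7))
([87.4, 131.9], 255, [0.6983, 0.5591], [18, 40], np.float64(47.1))
([66.0, 133.7], 263, [0.6933, 0.6146], [15, 40], np.float64(47.8))
([45.9, 136.0], 263, [0.6872, 0.6668], [18, 40], np.float64(47.8))
([215.2, 168.1], 226, [0.6016, 0.223], [18, 16], np.float64(43.9))
([169.6, 171.2], 84, [0.5937, 0.3406], [12, 9], np.float64(26.8))
([167.2, 199.4], 128, [0.5199, 0.3442], [14, 12], np.float64(32.8))
([176.6, 241.6], 48, [0.412, 0.3164], [9, 6], np.float64(19.9))
([216.2, 248.8], 173, [0.3935, 0.2154], [16, 14], np.float64(37.6))
([7.7, 384.4], 360, [0.0646, 0.7178], [18, 24], np.float64(52.4))
handle [348.6, 165.4] 0.63 281 422 157 183
bar 50 -0.18988749729983948 -0.06586604283552883 [ 0.56304538 -0.12784986] slope deg -1.9437233539785186 0.0008145558317124811
[0.8315 0.0584 0.095 ]
[ 0.8437 -0.2996  0.095 ]
[ 0.621 -0.303  0.095]
[0.6095 0.0507 0.095 ]
side ([395.8, 290.4], 275, [0.3965, 0.2283], [17, 21], np.float64(41.5))
side ([303.1, 295.2], 374, [0.602, 0.2359], [19, 24], np.float64(47.6))
side ([396.6, 330.9], 106, [0.4157, 0.3307], [9, 15], np.float64(23.1))
side ([306.3, 343.7], 188, [0.5952, 0.3537], [12, 19], np.float64(29.7))
side ([344.4, 344.2], 269, [0.522, 0.3569], [15, 22], np.float64(35.5))
```

View pics/crop1.png

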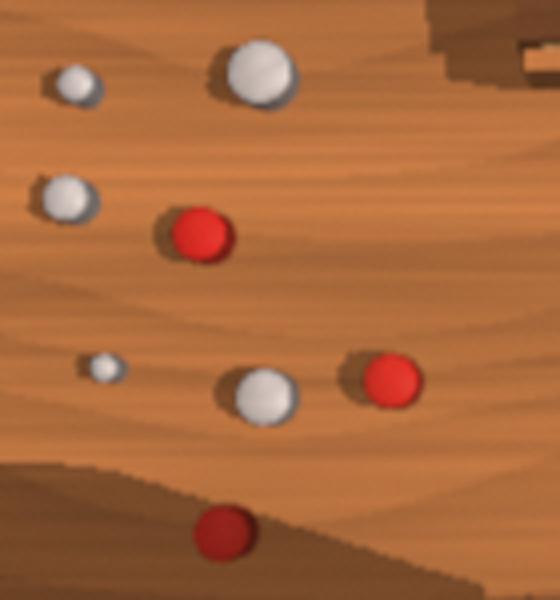

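Equivalent diameters of 20, 27, 33, 38 and 44 mm fit dies 1–5, so die6 is absent. The grey ones are real and the three red ones are look-alikes of die4. The chest yaw is about 1.9° and the bar is near (0.566,-0.128). I'll move over the handle.

```bash
python3 -m handwheel '[[[0,0,6.5],[0.03,0.028,0],1],[[0,0,6.5],[0.03,0.028,0],0],[[0,0,6.5],[0.03,0.028,0],-0.3],[[0,0,6.5],[0.03,0.028,0],-0.3],[[0,0,6.5],[0.03,0.028,0],-0.3],[[0,0,6.5],[0.03,0.028,0],-0.3],[[0,0,6.5],[0.03,0.028,0],-0.3],[[0,0,6.5],[0.03,0.028,0],-0.3],[[0,0,6.5],[0.03,0.028,0],-0.3],[[0,0,6.5],[0.03,0.028,0],-0.3],[[0,0,6.5],[0.03,0.028,0],-0.3],[[0,0,6.5],[0.03,0.028,0],-0.3]]' 60
python3 -m handwheel '[[[0,0,0.4],[0.026,0.024,-0.01],-0.3],[[0,0,0],[0.026,0.023,-0.01],-0.3],[[0,0,0],[0.026,0.023,-0.01],-0.3],[[0,0,0],[0,0,0],-0.3],[[0,0,0],[0,0,0],-0.3]]'
python3 - <<'E'
from h import *
c=cap('wrist');save(c,'w1.png')
for l in ('drawer_handle','drawer'):
  for x in arm.spot_point('wrist',l)[:2]: print(l,x['uv'],x['confidence'],hit(c,x['uv'],.057))
E
```

```text
time_s: 2.55
eef_pos: [0.4898, -0.1971, 0.2316]
tool_rot: [180.0, 0.0, 91.8]
wrist_force: [1.4, -0.7, 0.1]
finger_gap: 0.0297
gripper_force: 0.0
time_s: 2.97
eef_pos: [0.5669, -0.1271, 0.2001]
tool_rot: [-179.9, -0.0, 92.1]
wrist_force: [-0.4, 0.1, -0.0]
finger_gap: 0.03
gripper_force: 0.0
drawer_handle [319.3, 183.8] 0.84 [ 0.56574688 -0.12620831  0.057     ]Traceback (most recent call last):
  File "<stdin>", line 4, in <module>
ValueError: it knows: block, burr_stand, chest, die, drawer_handle, jar, mallet, pocket
```

View pics/w1.png

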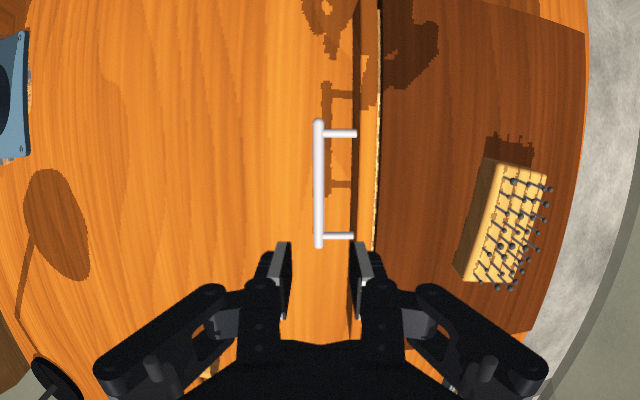

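The wrist view shows the bar at px (319,183), lying between the fingers and giving (0.566,-0.126). I descend and grip.

```bash
python3 -m handwheel '[[[0,0,0],[-0.001,0,-0.03],-0.3],[[0,0,0],[0,0,-0.03],-0.3],[[0,0,0],[0,0,-0.025],-0.3],[[0,0,0],[0,0,-0.025],-0.3],[[0,0,0],[0,0,-0.025],-0.3],[[0,0,0],[0,0,-0.022],-0.3],[[0,0,0],[0,0,0],-0.3],[[0,0,0],[0,0,0],-1],[[0,0,0],[0,0,0],-1],[[0,0,0],[0,0,0],-1],[[0,0,0],[0,0,0],-1],[[0,0,0],[0,0,0],-1]]' 40
```

```text
time_s: 4.07
eef_pos: [0.5662, -0.1299, 0.0456]
tool_rot: [179.9, 0.1, 91.9]
wrist_force: [-0.3, -4.8, -0.2]
finger_gap: 0.0092
gripper_force: 39.4
```

```bash
python3 -m handwheel '[[[0,0,0],[-0.006,0,0],-1],[[0,0,0],[-0.015,-0.0005,0],-1],[[0,0,0],[-0.015,-0.0005,0],-1],[[0,0,0],[-0.018,-0.0006,0],-1],[[0,0,0],[-0.018,-0.0006,0],-1],[[0,0,0],[-0.018,-0.0006,0],-1],[[0,0,0],[-0.018,-0.0006,0],-1],[[0,0,0],[-0.018,-0.0006,0],-1],[[0,0,0],[-0.018,-0.0006,0],-1],[[0,0,0],[-0.015,-0.0005,0],-1],[[0,0,0],[-0.003,-0.0002,0],-1],[[0,0,0],[0,0,0],-1]]'
python3 -m handwheel '[[[0,0,0],[0,0,0],-0.3],[[0,0,0],[0,0,0],-0.3],[[0,0,0],[0,0,0],-0.3],[[0,0,0],[0,0,0.03],-0.3],[[0,0,0],[0,0,0.04],-0.3],[[0,0,0],[0,0,0.04],-0.3],[[0,0,0],[0,0,0.04],-0.3],[[0,0,0],[0,0.02,0.02],-0.3],[[0,0,0],[0,0.03,0],-0.3],[[0,0,0],[0,0.03,0],-0.3],[[0,0,0],[0,0,0],-0.3]]'
python3 - <<'E'
from h import *
c=cap('wrist');save(c,'w2.png')
for l in ['drawer_handle','block']+['pocket%d'%i for i in range(1,2)]:
  for x in arm.spot_point('wrist',l)[:6]: print(l,np.round(x['uv']),round(x['confidence'],2),hit(c,x['uv'],.057 if 'h' in l else .04).round(4))
c=cap('top');save(c,'t2.png',(150,100,430,270),2.8)
for l in ['drawer_handle','block']+['pocket%d'%i for i in range(1,2)]:
  for x in arm.spot_point('top',l)[:6]: print(l,np.round(x['uv']),round(x['confidence'],2),hit(c,x['uv'],.057 if 'h' in l else .04).round(4))
E
```

```text
time_s: 5.07
eef_pos: [0.404, -0.136, 0.0456]
tool_rot: [179.8, 0.2, 91.9]
wrist_force: [-0.9, -7.2, -1.8]
finger_gap: 0.0094
gripper_force: 40.4
time_s: 5.98
eef_pos: [0.4027, -0.0495, 0.2148]
tool_rot: [180.0, -0.2, 92.1]
wrist_force: [-0.6, 0.3, -0.6]
finger_gap: 0.0296
gripper_force: 0.0
drawer_handle [318. 254.] 0.69 [ 0.4035 -0.131   0.057 ]
block [405. 244.] 0.62 [ 0.5044 -0.1241  0.04  ]
pocket1 [406. 287.] 0.95 [ 0.5148 -0.1856  0.04  ]
pocket1 [411. 248.] 0.94 [ 0.5123 -0.1298  0.04  ]
pocket1 [416. 174.] 0.88 [ 0.506  -0.0408  0.04  ]
pocket1 [419. 140.] 0.68 [ 0.5065 -0.0043  0.04  ]
pocket1 [416. 211.] 0.64 [ 0.5124 -0.0836  0.04  ]
block [351. 201.] 0.91 [ 0.5136 -0.1272  0.04  ]
pocket1 [303. 200.] 0.94 [ 0.5164 -0.0051  0.04  ]
pocket1 [395. 201.] 0.88 [ 0.5134 -0.2389  0.04  ]
pocket1 [331. 205.] 0.82 [ 0.5027 -0.0759  0.04  ]
pocket1 [350. 202.] 0.74 [ 0.5113 -0.1249  0.04  ]
pocket1 [371. 202.] 0.7 [ 0.5112 -0.1772  0.04  ]
```

View pics/w2.png

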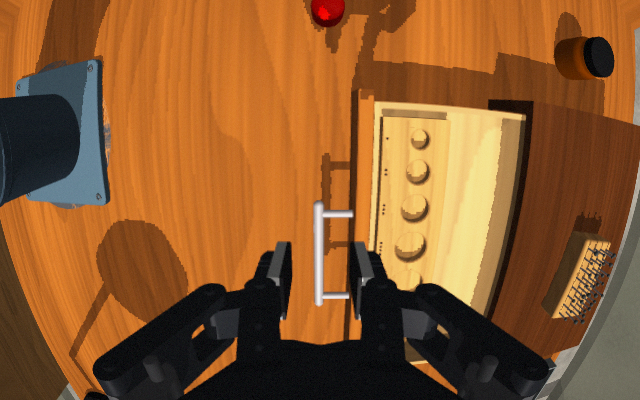

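The drawer is open about 0.162 m. Pockets 1–5 show at px (419,140), (416,174), (416,211), (411,248) and (406,287), numbered 1 from the +y end. Next, a cleaner look at them from overhead.

```bash
python3 -m handwheel '[[[0,0,0],[0.035,-0.02,0],-0.3],[[0,0,0],[0.035,-0.02,0],0.5],[[0,0,0],[0.035,-0.02,0],0.5],[[0,0,0],[0.004,-0.02,0],0.5],[[0,0,0],[0,-0.02,0],0.5],[[0,0,0],[0,0,0],0.5],[[0,0,0],[0,0,0],0.5]]'
cat >> h.py <<'E'
OFF=dict(zip(range(1,7),[.1275,.0915,.0495,.0015,-.0525,-.1125]))
def pockets(c,n='wrist'):
    P=[hit(c,x['uv'],.04)[:2] for x in arm.spot_point(n,'pocket1') if x['confidence']>.4]
    a=np.radians(1.93);ux=np.array([np.cos(a),np.sin(a)]);uy=np.array([-ux[1],ux[0]])
    return np.array(P),ux,uy
E
python3 - <<'E'
from h import *
c=cap('wrist');o,d=ray(c,(c['cx'],c['cy']));e=arm.get_obs()['eef_pos'];print('cam-tcp',(o-e).round(4),d.round(3),e.round(4))
P,ux,uy=pockets(c)
for p in P:
    y=p@uy;x=p@ux; print(p.round(4),'along',round(x,4),{k:round(y-v,4) for k,v in OFF.items() if abs(y-v+.147)<.015})
g=cv2.cvtColor(c['frame'],cv2.COLOR_BGR2GRAY)
save(c,'w3.png')
E
```

```text
time_s: 6.97
eef_pos: [0.5123, -0.1554, 0.2135]
tool_rot: [-179.9, -0.1, 91.7]
wrist_force: [-0.6, 0.1, -0.4]
finger_gap: 0.0639
gripper_force: 0.0
cam-tcp [-0.0016  0.0748  0.143 ] [ 0.007 -0.298 -0.954] [ 0.5121 -0.1545  0.2137]
[ 0.5076 -0.0413] along 0.506 {2: np.float64(-0.1499)}
[ 0.5092 -0.0843] along 0.5061 {3: np.float64(-0.1509)}
[ 0.5129 -0.1275] along 0.5083 {4: np.float64(-0.1462)}
[ 0.5175 -0.2454] along 0.5089 {6: np.float64(-0.1501)}
[ 0.5046 -0.006 ] along 0.5041 {1: np.float64(-0.1505)}
[ 0.5172 -0.1824] along 0.5108 {5: np.float64(-0.1472)}
```

View pics/w3.png

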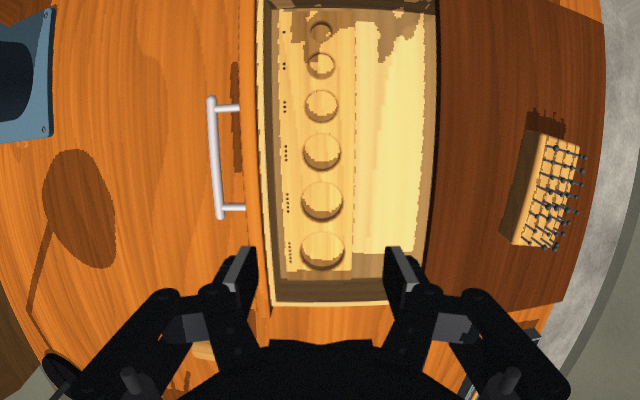

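Six pockets in line, dots 1–6 from the top (px (320,32) to (323,250)), as expected. Block centre ≈ (0.512,-0.131). On to die1, first with the closing line along y to centre it.

```bash
python3 -m handwheel '[[[0,0,-7],[-0.008,0.037,0],0.5],[[0,0,-7],[-0.008,0.037,0],0.5],[[0,0,-7],[-0.008,0.037,0],0.5],[[0,0,-7],[-0.008,0.037,0],0.5],[[0,0,-7],[-0.008,0.037,0],0.5],[[0,0,-7],[-0.008,0.037,0],0.5],[[0,0,-7],[-0.008,0.037,0],0.5],[[0,0,-7],[-0.008,0.037,0],0.5],[[0,0,-7],[-0.008,0.037,0],0.5],[[0,0,-7],[-0.008,0.037,0],0.5],[[0,0,-7],[-0.008,0.037,0],0.5],[[0,0,-7],[-0.008,0.037,0],0.5]]'
python3 -m handwheel '[[[0,0,-6],[-0.004,0.027,-0.03],0.2],[[0,0,0],[0,0,-0.04],0.2],[[0,0,0],[0,0,-0.03],0.2],[[0,0,0],[0,0,0],0.2],[[0,0,0],[0,0,0],0.2]]'
cat >> h.py <<'E'
def dies(n='wrist',z=0.,show=True):
    c=cap(n);e=arm.get_obs();print('tcp',e['eef_pos'].round(4),'yaw',round(e['tool_rot'][2],2))
    for x in arm.spot_point(n,'die1')[:8]: print(' net',np.round(x['uv']),round(x['confidence'],2),hit(c,x['uv'],z).round(4)[:2])
    return c
E
python3 - <<'E'
from h import *
c=dies();save(c,'w4.png')
for r in steel(c,.025,100,6000): print(r)
E
```

```text
time_s: 8.07
eef_pos: [0.4224, 0.2626, 0.2148]
tool_rot: [-180.0, -0.0, 13.3]
wrist_force: [0.7, -0.4, -0.3]
finger_gap: 0.0638
gripper_force: 0.0
time_s: 8.48
eef_pos: [0.4182, 0.2875, 0.1137]
tool_rot: [180.0, 0.2, 7.6]
wrist_force: [-0.1, -0.2, 0.8]
finger_gap: 0.0507
gripper_force: 0.0
tcp [0.42   0.2878 0.1154] yaw 7.55
 net [395. 231.] 0.94 [0.3917 0.214 ]
 net [368. 103.] 0.92 [0.5002 0.258 ]
 net [474. 227.] 0.9 [0.4043 0.1322]
 net [350. 301.] 0.81 [0.309  0.2414]
 net [265.  68.] 0.69 [0.519  0.3458]
([440.0, 3.7], 280, [0.591, 0.2161], [38, 10], np.float64(11.9))
([259.8, 61.4], 1355, [0.5211, 0.3455], [44, 41], np.float64(28.3))
([5.4, 220.1], 698, [0.3386, 0.6882], [18, 80], np.float64(24.3))
([280.6, 201.2], 506, [0.4152, 0.3181], [24, 29], np.float64(20.0))
([399.6, 243.2], 1586, [0.391, 0.2153], [44, 77], np.float64(37.0))
([631.9, 258.1], 182, [0.3922, -0.1564], [17, 24], np.float64(13.3))
([251.1, 265.9], 327, [0.3523, 0.3391], [23, 44], np.float64(17.3))
([25.4, 377.8], 2102, [-0.0676, 0.8672], [61, 66], np.float64(61.4))
```

View pics/w4.png

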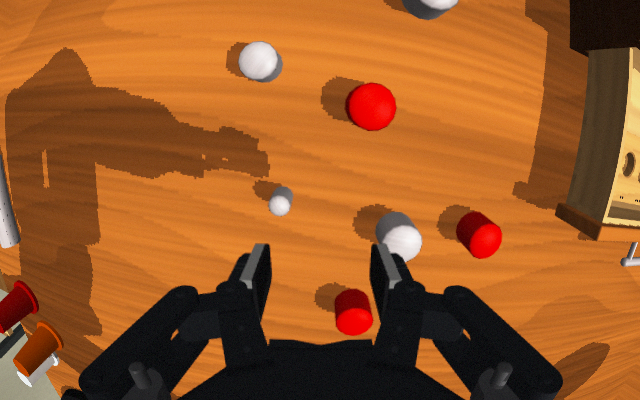

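Die1 is at px (281,201), giving (0.415,0.318). The large grey one at px (400,243) is die4. I squeeze along y, then rotate and grasp along x.

```bash
python3 -m handwheel '[[[0,0,-5.5],[-0.006,0.029,0],0.2],[[0,0,0],[0,0,-0.03],0.2],[[0,0,0],[0,0,-0.03],0.2],[[0,0,0],[0,0,-0.03],0.2],[[0,0,0],[0,0,-0.011],0.2],[[0,0,0],[0,0,0],0.2],[[0,0,0],[0,0,0],-1],[[0,0,0],[0,0,0],-1],[[0,0,0],[0,0,0],-1],[[0,0,0],[0,0,0],-1],[[0,0,0],[0,0,0],-1],[[0,0,0],[0,0,0],-1]]' 20
```

```text
time_s: 9.58
eef_pos: [0.416, 0.3171, 0.0155]
tool_rot: [-179.9, -0.3, 2.0]
wrist_force: [0.4, -1.8, 6.5]
finger_gap: 0.0167
gripper_force: 20.2
```

```bash
python3 -m handwheel '[[[0,0,0],[0,0,0],0.2],[[0,0,0],[0,0,0],0.2],[[0,0,0],[0,0,0],0.2],[[0,0,7],[0,0,0],0.2],[[0,0,7],[0,0,0],0.2],[[0,0,7],[0,0,0],0.2],[[0,0,7],[0,0,0],0.2],[[0,0,7],[0,0,0],0.2],[[0,0,7],[0,0,0],0.2],[[0,0,7],[0,0,0],0.2],[[0,0,7],[0,0,0],0.2],[[0,0,7],[0,0,0],0.2]]'
python3 -m handwheel '[[[0,0,7],[0,0,0],0.2],[[0,0,7],[0,0,0],0.2],[[0,0,7],[0,0,0],0.2],[[0,0,6],[0,0,0],0.2],[[0,0,0],[0,0,0],0.2],[[0,0,0],[0,0,0],-1],[[0,0,0],[0,0,0],-1],[[0,0,0],[0,0,0],-1],[[0,0,0],[0,0,0],-1],[[0,0,0],[0,0,0],-1],[[0,0,0],[0,0,0],-1]]' 40
python3 - <<'E'
from h import *
for i in range(3):
  arm.capture('side');e=arm.get_obs();print(e['eef_pos'].round(4),e['tool_rot'].round(2),e['finger_gap'])
E
```

```text
time_s: 10.58
eef_pos: [0.4138, 0.3164, 0.0132]
tool_rot: [-180.0, 0.0, 65.4]
wrist_force: [0.6, 0.4, 0.1]
finger_gap: 0.0512
gripper_force: 0.0
time_s: 11.5
eef_pos: [0.414, 0.3165, 0.0134]
tool_rot: [180.0, -0.0, 92.0]
wrist_force: [-0.0, 0.2, 1.8]
finger_gap: 0.016
gripper_force: 39.0
[0.4141 0.3165 0.0134] [180.  -0.  92.] 0.01615569640012464
[0.4141 0.3165 0.0134] [180.  -0.  92.] 0.015909627658313004
[0.414  0.3165 0.0134] [180.    -0.    92.01] 0.016233884695350864
```

```bash
python3 -m handwheel '[[[0,0,0],[0,0,0.03],-1],[[0,0,0],[0,0,0.04],-1],[[0,0,0],[0,0,0.04],-1],[[0,0,0],[0.0104,-0.0356,0],-1],[[0,0,0],[0.0104,-0.0356,0],-1],[[0,0,0],[0.0104,-0.0356,0],-1],[[0,0,0],[0.0104,-0.0356,0],-1],[[0,0,0],[0.0104,-0.0356,0],-1],[[0,0,0],[0.0104,-0.0356,0],-1],[[0,0,0],[0.0104,-0.0356,0],-1],[[0,0,0],[0.0104,-0.0356,0],-1],[[0,0,0],[0.0105,-0.0353,0],-1]]'
python3 -m handwheel '[[[0,0,0],[0,0,-0.02],-1],[[0,0,0],[0,0,-0.02],-1],[[0,0,0],[0,0,0],-1],[[0,0,0],[0,0,0],-1],[[0,0,0],[0,0,0],-1]]'
python3 - <<'E'
from h import *
c=cap('wrist');save(c,'w5.png',(220,100,420,300),3)
for n in ('wrist','top'):
  c=cap(n);P,ux,uy=pockets(c,n)
  for p in P: print(n,p.round(4),'along',round(p@ux,4),{k:round(p@uy-v,4) for k,v in OFF.items() if abs(p@uy-v+.147)<.015})
print(arm.get_obs()['eef_pos'],arm.get_obs()['finger_gap'])
E
```

```text
time_s: 12.65
eef_pos: [0.5077, -0.0055, 0.1232]
tool_rot: [-180.0, -0.0, 92.0]
wrist_force: [0.4, 0.4, -1.1]
finger_gap: 0.0162
gripper_force: 39.2
time_s: 13.07
eef_pos: [0.5079, -0.0034, 0.0839]
tool_rot: [180.0, 0.0, 92.1]
wrist_force: [1.0, 1.2, -0.0]
finger_gap: 0.016
gripper_force: 39.2
wrist [ 0.5076 -0.0868] along 0.5044 {3: np.float64(-0.1534)}
wrist [ 0.5082 -0.0392] along 0.5066 {2: np.float64(-0.1478)}
wrist [ 0.5066 -0.0035] along 0.5062 {1: np.float64(-0.1481)}
top [ 0.518  -0.1237] along 0.5135 {4: np.float64(-0.1426)}
top [ 0.5176 -0.176 ] along 0.5114 {5: np.float64(-0.1408)}
top [ 0.5126 -0.245 ] along 0.5041 {6: np.float64(-0.1496)}
top [ 0.5079 -0.0123] along 0.5072 {1: np.float64(-0.1568)}
top [ 0.5027 -0.0792] along 0.4997 {3: np.float64(-0.1456)}
[ 0.50830061 -0.00333793  0.08427591] 0.016119987594394227
```

View pics/w5.png

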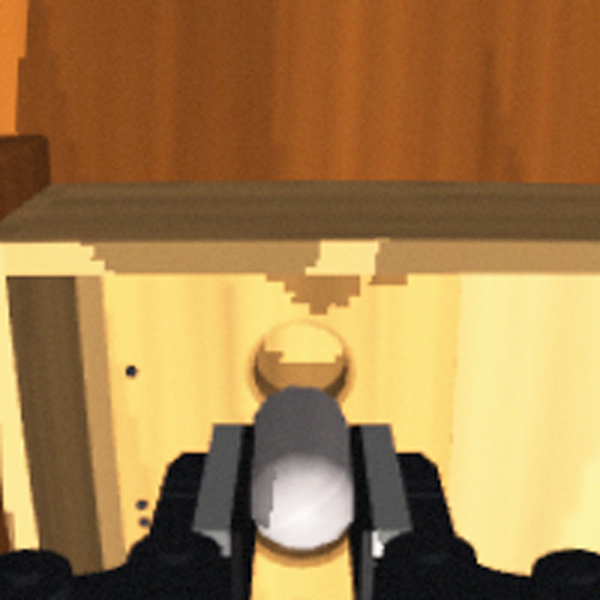

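The crop shows die1 in line with the one-dot pocket at (300,362). I lower it.

```bash
python3 -m handwheel '[[[0,0,0],[0,0,-0.015],-1],[[0,0,0],[0,0,-0.01],-1],[[0,0,0],[0,0,-0.004],-1],[[0,0,0],[0,0,-0.004],-1],[[0,0,0],[0,0,-0.003],-1],[[0,0,0],[0,0,-0.003],-1],[[0,0,0],[0,0,0],-1]]'
```

```text
time_s: 13.9
eef_pos: [0.5075, -0.0036, 0.044]
tool_rot: [-180.0, -0.0, 92.0]
wrist_force: [0.3, 0.4, 0.1]
finger_gap: 0.0163
gripper_force: 39.3
```

```bash
python3 -m handwheel '[[[0,0,0],[0,0,-0.0015],-1],[[0,0,0],[0,0,0],0.2],[[0,0,0],[0,0,0],0.2],[[0,0,0],[0,0,0],0.2],[[0,0,0],[0,0,0.02],0.2],[[0,0,0],[0,0,0.04],0.2],[[0,0,0],[0,0,0.04],0.2]]'
python3 -m handwheel '[[[0,0,-7],[0.0072,0.0287,0],0.2],[[0,0,-7],[0.0072,0.0287,0],0.2],[[0,0,-7],[0.0072,0.0287,0],0.2],[[0,0,-7],[0.0072,0.0287,0],0.2],[[0,0,-7],[0.0072,0.0287,0],0.2],[[0,0,-7],[0.0072,0.0287,0],0.2],[[0,0,-7],[0.0072,0.0287,0],0.2],[[0,0,-7],[0.0072,0.0287,0],0.2],[[0,0,-7],[0.0072,0.0287,0],0.2],[[0,0,-7],[0.0072,0.0287,0],0.2],[[0,0,-7],[0.0072,0.0287,0],0.2],[[0,0,-7],[0.0072,0.0287,0],0.2]]'
python3 -m handwheel '[[[0,0,-6],[0,0,0],0.2],[[0,0,0],[0,0,-0.02],0.2],[[0,0,0],[0,0,0],0.2],[[0,0,0],[0,0,0],0.2]]'
python3 - <<'E'
from h import *
c=dies()
for r in steel(c,.026,100,6000): print(r)
c=cap('top')
for r in steel(c): print(r) if 150<r[0][0]<320 else 0
E
```

```text
time_s: 14.48
eef_pos: [0.5063, -0.0034, 0.1429]
tool_rot: [-179.8, -0.1, 92.0]
wrist_force: [0.5, -0.1, 0.4]
finger_gap: 0.0516
gripper_force: 0.0
time_s: 15.48
eef_pos: [0.5942, 0.3423, 0.1429]
tool_rot: [180.0, -0.0, 7.7]
wrist_force: [0.4, -0.8, 0.0]
finger_gap: 0.0511
gripper_force: 0.0
time_s: 15.82
eef_pos: [0.593, 0.3404, 0.1216]
tool_rot: [179.9, 0.2, 2.1]
wrist_force: [0.2, 0.2, -0.2]
finger_gap: 0.0511
gripper_force: 0.0
tcp [0.5937 0.3404 0.1226] yaw 2.05
 net [313. 263.] 0.82 [0.5193 0.3445]
 net [417. 352.] 0.71 [0.3899 0.2119]
 net [442. 186.] 0.7 [0.6027 0.2259]
 net [315. 192.] 0.58 [0.5917 0.3445]
([133.9, 66.1], 1824, [0.7069, 0.5027], [37, 111], np.float64(33.3))
([92.3, 75.0], 1361, [0.7053, 0.5526], [36, 97], np.float64(28.8))
([57.4, 84.2], 829, [0.7038, 0.6044], [24, 96], np.float64(22.4))
([29.6, 95.7], 736, [0.6989, 0.656], [27, 84], np.float64(21.2))
([36.6, 268.3], 2275, [0.4842, 0.7102], [87, 233], np.float64(48.6))
([458.4, 195.1], 1563, [0.6016, 0.2207], [42, 49], np.float64(35.9))
([317.2, 194.6], 760, [0.5974, 0.3424], [30, 36], np.float64(25.0))
([31
[... 169 characters left out ...]
], [40, 21], np.float64(14.7))
([426.4, 362.5], 321, [0.3983, 0.209], [21, 32], np.float64(20.3))
([55.2, 366.3], 573, [0.2678, 0.7945], [35, 41], np.float64(30.0))
([21.5, 388.8], 1030, [0.0704, 1.0652], [55, 29], np.float64(46.9))
([75.7, 393.8], 188, [0.1951, 0.7825], [21, 17], np.float64(18.3))
([167.3, 154.0], 55, [0.6389, 0.3484], [15, 5], np.float64(21.8))
([215.1, 167.9], 220, [0.602, 0.2232], [18, 16], np.float64(43.4))
([169.5, 171.1], 84, [0.5937, 0.3408], [12, 9], np.float64(26.8))
([167.2, 199.4], 129, [0.5201, 0.3442], [14, 11], np.float64(32.9))
([301.4, 203.2], 41, [0.5095, -0.0005], [8, 7], np.float64(18.5))
([216.2, 248.8], 173, [0.3937, 0.2154], [16, 14], np.float64(37.6))
```

```bash
python3 -m handwheel '[[[0,0,0],[0.001,0.002,-0.03],0.2],[[0,0,0],[0,0,-0.03],0.2],[[0,0,0],[0,0,-0.03],0.2],[[0,0,0],[0,0,-0.018],0.2],[[0,0,0],[0,0,0],0.2],[[0,0,0],[0,0,0],-1],[[0,0,0],[0,0,0],-1],[[0,0,0],[0,0,0],-1],[[0,0,0],[0,0,0],-1],[[0,0,0],[0,0,0],-1],[[0,0,0],[0,0,0],0.2],[[0,0,0],[0,0,0],0.2]]' 20
python3 -m handwheel '[[[0,0,0],[0,0,0],0.2],[[0,0,7],[0,0,0],0.2],[[0,0,7],[0,0,0],0.2],[[0,0,7],[0,0,0],0.2],[[0,0,7],[0,0,0],0.2],[[0,0,7],[0,0,0],0.2],[[0,0,7],[0,0,0],0.2],[[0,0,7],[0,0,0],0.2],[[0,0,7],[0,0,0],0.2],[[0,0,7],[0,0,0],0.2],[[0,0,7],[0,0,0],0.2],[[0,0,7],[0,0,0],0.2]]'
python3 -m handwheel '[[[0,0,7],[0,0,0],0.2],[[0,0,6],[0,0,0],0.2],[[0,0,0],[0,0,0],0.2],[[0,0,0],[0,0,0],-1],[[0,0,0],[0,0,0],-1],[[0,0,0],[0,0,0],-1],[[0,0,0],[0,0,0],-1],[[0,0,0],[0,0,0],-1],[[0,0,0],[0,0,0],-1]]' 40
```

```text
time_s: 16.97
eef_pos: [0.5952, 0.3428, 0.0154]
tool_rot: [-180.0, -0.0, 2.0]
wrist_force: [-0.5, 0.2, -0.2]
finger_gap: 0.046
gripper_force: 0.0
time_s: 17.97
eef_pos: [0.5947, 0.3426, 0.0143]
tool_rot: [-179.9, 0.0, 79.4]
wrist_force: [-0.4, -0.3, 0.0]
finger_gap: 0.0512
gripper_force: 0.0
time_s: 18.72
eef_pos: [0.5951, 0.3428, 0.0148]
tool_rot: [180.0, -0.0, 92.0]
wrist_force: [0.0, 0.3, 0.4]
finger_gap: 0.0223
gripper_force: 39.3
```

```bash
python3 -m handwheel '[[[0,0,0],[0,0,0.03],-1],[[0,0,0],[0,0,0.04],-1],[[0,0,0],[0,0,0.04],-1],[[0,0,0],[-0.0078,-0.0348,0],-1],[[0,0,0],[-0.0078,-0.0348,0],-1],[[0,0,0],[-0.0078,-0.0348,0],-1],[[0,0,0],[-0.0078,-0.0348,0],-1],[[0,0,0],[-0.0078,-0.0348,0],-1],[[0,0,0],[-0.0078,-0.0348,0],-1],[[0,0,0],[-0.0078,-0.0348,0],-1],[[0,0,0],[-0.0078,-0.0348,0],-1],[[0,0,0],[-0.0078,-0.0348,0],-1]]'
python3 -m handwheel '[[[0,0,0],[-0.0078,-0.0348,0],-1],[[0,0,0],[-0.0082,-0.0344,0],-1],[[0,0,0],[0,0,-0.02],-1],[[0,0,0],[0,0,-0.02],-1],[[0,0,0],[0,0,0],-1],[[0,0,0],[0,0,0],-1],[[0,0,0],[0,0,0],-1]]'
```

```text
time_s: 19.72
eef_pos: [0.5241, 0.0281, 0.1248]
tool_rot: [-180.0, 0.0, 92.0]
wrist_force: [0.4, -1.0, -0.2]
finger_gap: 0.0225
gripper_force: 39.5
time_s: 20.3
eef_pos: [0.5093, -0.0394, 0.0855]
tool_rot: [180.0, 0.0, 92.0]
wrist_force: [0.4, 0.2, -0.4]
finger_gap: 0.0219
gripper_force: 39.5
```

```bash
python3 -m handwheel '[[[0,0,0],[0,0,-0.015],-1],[[0,0,0],[0,0,-0.01],-1],[[0,0,0],[0,0,-0.005],-1],[[0,0,0],[0,0,-0.004],-1],[[0,0,0],[0,0,-0.004],-1],[[0,0,0],[0,0,-0.004],-1],[[0,0,0],[0,0,0],-1]]'
```

```text
time_s: 20.88
eef_pos: [0.5094, -0.0397, 0.043]
tool_rot: [180.0, 0.0, 92.0]
wrist_force: [1.0, 0.1, -0.5]
finger_gap: 0.0222
gripper_force: 39.5
```

```bash
python3 -m handwheel '[[[0,0,0],[0,0,0],0.3],[[0,0,0],[0,0,0],0.3],[[0,0,0],[0,0,0],0.3],[[0,0,0],[0,0,0.02],0.3],[[0,0,0],[0,0,0.04],0.3],[[0,0,0],[0,0,0.04],0.3]]'
python3 -m handwheel '[[[0,0,-7],[0.001,0.032,0],0.3],[[0,0,-7],[0.001,0.032,0],0.3],[[0,0,-7],[0.001,0.032,0],0.3],[[0,0,-7],[0.001,0.032,0],0.3],[[0,0,-7],[0.001,0.032,0],0.3],[[0,0,-7],[0.001,0.032,0],0.3],[[0,0,-7],[0.001,0.032,0],0.3],[[0,0,-7],[0.001,0.032,0],0.3],[[0,0,-7],[0.001,0.032,0],0.3],[[0,0,-7],[0.001,0.032,0],0.3],[[0,0,-7],[0.001,0.032,0],0.3],[[0,0,-7],[0.001,0.032,0],0.3]]'
python3 -m handwheel '[[[0,0,-6],[0,0,0],0.3],[[0,0,0],[0,0,-0.02],0.3],[[0,0,0],[0,0,0],0.3],[[0,0,0],[0,0,0],0.3]]'
python3 - <<'E'
from h import *
c=dies()
for r in steel(c,.026,100,6000): print(r) if 150<r[0][0]<500 else 0
c=cap('top');save(c,'t3.png',(150,130,430,280),2.8)
for r in steel(c): print(r) if 150<r[0][0]<420 else 0
E
```

```text
time_s: 21.38
eef_pos: [0.5074, -0.0393, 0.1428]
tool_rot: [-179.8, -0.1, 92.0]
wrist_force: [0.9, -0.8, 1.2]
finger_gap: 0.0551
gripper_force: 0.0
time_s: 22.38
eef_pos: [0.5207, 0.3442, 0.1429]
tool_rot: [180.0, -0.0, 8.1]
wrist_force: [0.2, 0.2, 0.3]
finger_gap: 0.0558
gripper_force: 0.0
time_s: 22.72
eef_pos: [0.5198, 0.3423, 0.1217]
tool_rot: [179.9, 0.2, 2.4]
wrist_force: [-0.1, -0.6, -0.2]
finger_gap: 0.0555
gripper_force: 0.0
tcp [0.5206 0.3423 0.1227] yaw 2.42
 net [408. 214.] 0.97 [0.5006 0.258 ]
 net [317. 187.] 0.84 [0.5237 0.3447]
 net [494. 294.] 0.79 [0.403  0.1308]
 net [622. 221.] 0.77 [ 0.4971 -0.0852]
 net [626. 221.] 0.68 [ 0.4967 -0.099 ]
 net [456. 110.] 0.67 [0.6017 0.2226]
([471.3, 109.6], 1693, [0.603, 0.2206], [43, 50], np.float64(34.1))
([315.0, 196.3], 1169, [0.5227, 0.3459], [36, 42], np.float64(31.1))
([215.1, 167.9], 220, [0.602, 0.2232], [18, 16], np.float64(43.4))
([165.0, 186.5], 57, [0.5535, 0.3511], [15, 4], np.float64(22.0))
([167.3, 200.3], 105, [0.5176, 0.3437], [14, 9], np.float64(29.7))
([316.2, 202.2], 71, [0.5122, -0.0385], [10, 9], np.float64(24.4))
([301.5, 203.1], 41, [0.5097, -0.0008], [8, 7], np.float64(18.5))
([354.1, 241.9], 286, [0.4104, -0.1347], [52, 18], np.float64(48.5))
([216.2, 248.8], 173, [0.3937, 0.2154], [16, 14], np.float64(37.6))
([153.4, 391.2], 40, [0.0477, 0.3606], [6, 18], np.float64(17.5))
```

View pics/t3.png

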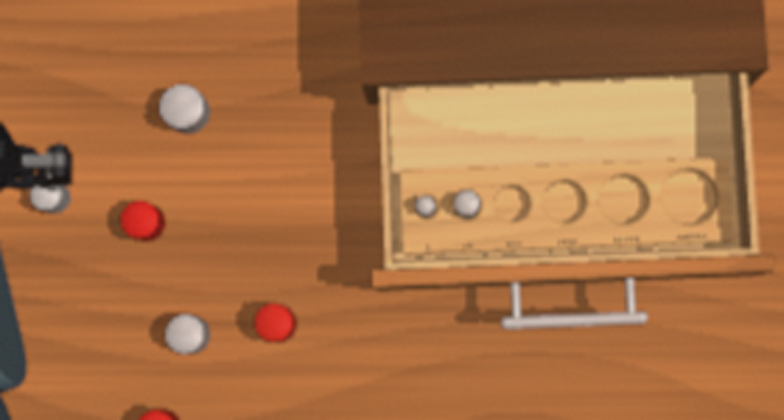

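The crop shows dies 1 and 2 standing in pockets 1 and 2, at (426,206) and (467,203). Next is die3.

```bash
python3 -m handwheel '[[[0,0,0],[0.002,0.003,-0.03],0.3],[[0,0,0],[0,0,-0.03],0.3],[[0,0,0],[0,0,-0.03],0.3],[[0,0,0],[0,0,-0.019],0.3],[[0,0,0],[0,0,0],0.3],[[0,0,0],[0,0,0],-1],[[0,0,0],[0,0,0],-1],[[0,0,0],[0,0,0],-1],[[0,0,0],[0,0,0],-1],[[0,0,0],[0,0,0],-1],[[0,0,0],[0,0,0],0.3],[[0,0,0],[0,0,0],0.3]]' 20
python3 -m handwheel '[[[0,0,0],[0,0,0],0.3],[[0,0,7],[0,0,0],0.3],[[0,0,7],[0,0,0],0.3],[[0,0,7],[0,0,0],0.3],[[0,0,7],[0,0,0],0.3],[[0,0,7],[0,0,0],0.3],[[0,0,7],[0,0,0],0.3],[[0,0,7],[0,0,0],0.3],[[0,0,7],[0,0,0],0.3],[[0,0,7],[0,0,0],0.3],[[0,0,7],[0,0,0],0.3],[[0,0,7],[0,0,0],0.3]]'
python3 -m handwheel '[[[0,0,7],[0,0,0],0.3],[[0,0,6],[0,0,0],0.3],[[0,0,0],[0,0,0],0.3],[[0,0,0],[0,0,0],-1],[[0,0,0],[0,0,0],-1],[[0,0,0],[0,0,0],-1],[[0,0,0],[0,0,0],-1],[[0,0,0],[0,0,0],-1],[[0,0,0],[0,0,0],-1]]' 40
```

```text
time_s: 23.87
eef_pos: [0.523, 0.3457, 0.0144]
tool_rot: [-180.0, -0.0, 2.4]
wrist_force: [-0.4, -0.7, 0.2]
finger_gap: 0.0522
gripper_force: 0.0
time_s: 24.87
eef_pos: [0.5226, 0.3456, 0.0135]
tool_rot: [-180.0, 0.0, 79.7]
wrist_force: [0.1, 0.4, -0.1]
finger_gap: 0.0557
gripper_force: 0.0
time_s: 25.62
eef_pos: [0.5229, 0.3457, 0.014]
tool_rot: [-180.0, -0.0, 92.4]
wrist_force: [-1.7, 0.2, 1.6]
finger_gap: 0.0281
gripper_force: 39.8
```

```bash
python3 -m handwheel '[[[0,0,0],[0,0,0.03],-1],[[0,0,0],[0,0,0.04],-1],[[0,0,0],[0,0,0.04],-1],[[0,0,0],[-0.001,-0.0356,0],-1],[[0,0,0],[-0.001,-0.0356,0],-1],[[0,0,0],[-0.001,-0.0356,0],-1],[[0,0,0],[-0.001,-0.0356,0],-1],[[0,0,0],[-0.001,-0.0356,0],-1],[[0,0,0],[-0.001,-0.0356,0],-1],[[0,0,0],[-0.001,-0.0356,0],-1],[[0,0,0],[-0.001,-0.0356,0],-1],[[0,0,0],[-0.001,-0.0356,0],-1]]'
python3 -m handwheel '[[[0,0,0],[-0.001,-0.0356,0],-1],[[0,0,0],[-0.001,-0.0356,0],-1],[[0,0,0],[-0.0016,-0.0356,0],-1],[[0,0,0],[0,0,-0.02],-1],[[0,0,0],[0,0,-0.02],-1],[[0,0,0],[0,0,0],-1],[[0,0,0],[0,0,0],-1],[[0,0,0],[0,0,0],-1]]'
```

```text
time_s: 26.62
eef_pos: [0.5133, 0.0236, 0.1236]
tool_rot: [-180.0, -0.0, 92.4]
wrist_force: [0.8, -0.8, -1.7]
finger_gap: 0.0283
gripper_force: 40.1
time_s: 27.28
eef_pos: [0.5106, -0.0814, 0.0843]
tool_rot: [180.0, 0.0, 92.4]
wrist_force: [0.8, -0.4, -1.7]
finger_gap: 0.0282
gripper_force: 40.1
```

```bash
python3 -m handwheel '[[[0,0,0],[0,0,-0.015],-1],[[0,0,0],[0,0,-0.01],-1],[[0,0,0],[0,0,-0.005],-1],[[0,0,0],[0,0,-0.004],-1],[[0,0,0],[0,0,-0.004],-1],[[0,0,0],[0,0,-0.004],-1],[[0,0,0],[0,0,0],-1]]'
```

```text
time_s: 27.87
eef_pos: [0.5109, -0.0816, 0.0421]
tool_rot: [179.9, 0.0, 92.4]
wrist_force: [0.6, 0.2, -1.3]
finger_gap: 0.0283
gripper_force: 40.1
```

```bash
python3 -m handwheel '[[[0,0,0],[0,0,0],0.35],[[0,0,0],[0,0,0],0.35],[[0,0,0],[0,0,0],0.35],[[0,0,0],[0,0,0.02],0.35],[[0,0,0],[0,0,0.04],0.35],[[0,0,0],[0,0,0.04],0.35]]'
python3 -m handwheel '[[[0,0,-7],[-0.01,0.025,0],0.35],[[0,0,-7],[-0.01,0.025,0],0.35],[[0,0,-7],[-0.01,0.025,0],0.35],[[0,0,-7],[-0.01,0.025,0],0.35],[[0,0,-7],[-0.01,0.025,0],0.35],[[0,0,-7],[-0.01,0.025,0],0.35],[[0,0,-7],[-0.01,0.025,0],0.35],[[0,0,-7],[-0.01,0.025,0],0.35],[[0,0,-7],[-0.01,0.025,0],0.35],[[0,0,-7],[-0.01,0.025,0],0.35],[[0,0,-7],[-0.01,0.025,0],0.35],[[0,0,-7],[-0.006,0.022,0],0.35]]'
python3 -m handwheel '[[[0,0,-6.4],[0,0,0],0.35],[[0,0,0],[0,0,-0.02],0.35],[[0,0,0],[0,0,0],0.35],[[0,0,0],[0,0,0],0.35]]'
python3 - <<'E'
from h import *
c=dies();save(c,'w6.png')
for r in steel(c,.026,100,6000): print(r) if 150<r[0][0]<500 else 0
c=cap('top')
for r in steel(c): print(r) if 150<r[0][0]<420 else 0
E
```

```text
time_s: 28.37
eef_pos: [0.5089, -0.0811, 0.1417]
tool_rot: [-179.8, -0.1, 92.4]
wrist_force: [1.9, -0.9, 1.1]
finger_gap: 0.0579
gripper_force: 0.0
time_s: 29.37
eef_pos: [0.3931, 0.2167, 0.142]
tool_rot: [-180.0, 0.0, 8.1]
wrist_force: [0.2, 0.4, -0.1]
finger_gap: 0.0576
gripper_force: 0.0
time_s: 29.7
eef_pos: [0.3934, 0.2152, 0.1214]
tool_rot: [180.0, 0.1, 2.1]
wrist_force: [-0.2, 0.2, -0.4]
finger_gap: 0.0579
gripper_force: 0.0
tcp [0.3941 0.2152 0.122 ] yaw 2.03
 net [409. 182.] 0.98 [0.405  0.1347]
 net [292. 271.] 0.9 [0.3102 0.2398]
 net [606. 104.] 0.87 [ 0.5154 -0.1187]
 net [580.  98.] 0.85 [ 0.5118 -0.0665]
 net [318. 191.] 0.6 [0.3935 0.2162]
 net [274.  70.] 0.6 [0.498  0.2576]
 net [557.  90.] 0.51 [ 0.5138 -0.0273]
([319.2, 198.2], 1694, [0.395, 0.2155], [44, 50], np.float64(37.5))
([243.3, 266.7], 376, [0.3276, 0.2819], [24, 45], np.float64(19.1))
([397.1, 267.1], 375, [0.3322, 0.1429], [25, 44], np.float64(19.0))
([215.1, 167.9], 220, [0.602, 0.2232], [18, 16], np.float64(43.4))
([333.0, 201.6], 108, [0.5136, -0.0817], [11, 12], np.float64(30.1))
([316.3, 202.2], 72, [0.5122, -0.0387], [10, 9], np.float64(24.6))
([301.4, 203.0], 41, [0.5101, -0.0006], [8, 7], np.float64(18.5))
([195.7, 290.6], 597, [0.2894, 0.2643], [21, 143], np.float64(69.2))
([188.7, 289.5], 466, [0.2922, 0.2818], [17, 134], np.float64(61.1))
([354.0, 241.8], 286, [0.4106, -0.1344], [52, 18], np.float64(48.5))
([196.4, 236.1], 18, [0.4258, 0.2665], [4, 12], np.float64(12.2))
([222.1, 245.0], 71, [0.4032, 0.2006], [15, 5], np.float64(24.1))
([217.5, 253.7], 27, [0.3812, 0.2118], [11, 4], np.float64(14.9))
([175.9, 332.9], 398, [0.1864, 0.3105], [33, 22], np.float64(55.9))
```

View pics/w6.png

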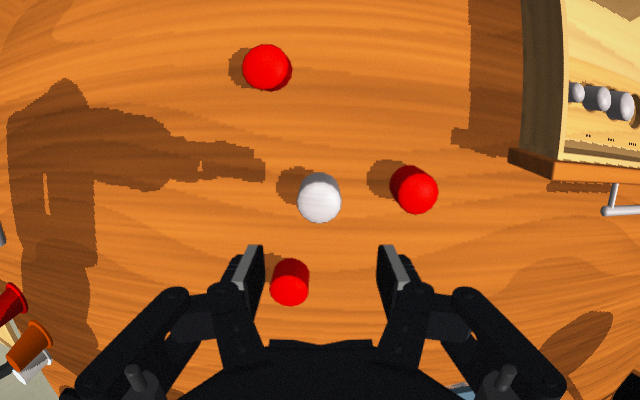

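Steel die4 is at px (319,198), and the red look-alikes are at (414,189), (290,282) and (267,67). The TCP is directly over die4.

```bash
python3 -m handwheel '[[[0,0,0],[0.0005,0.0005,-0.03],0.35],[[0,0,0],[0,0,-0.03],0.35],[[0,0,0],[0,0,-0.03],0.35],[[0,0,0],[0,0,-0.0185],0.35],[[0,0,0],[0,0,0],0.35],[[0,0,0],[0,0,0],-1],[[0,0,0],[0,0,0],-1],[[0,0,0],[0,0,0],-1],[[0,0,0],[0,0,0],-1],[[0,0,0],[0,0,0],-1],[[0,0,0],[0,0,0],0.35],[[0,0,0],[0,0,0],0.35]]' 20
python3 -m handwheel '[[[0,0,0],[0,0,0],0.35],[[0,0,7],[0,0,0],0.35],[[0,0,7],[0,0,0],0.35],[[0,0,7],[0,0,0],0.35],[[0,0,7],[0,0,0],0.35],[[0,0,7],[0,0,0],0.35],[[0,0,7],[0,0,0],0.35],[[0,0,7],[0,0,0],0.35],[[0,0,7],[0,0,0],0.35],[[0,0,7],[0,0,0],0.35],[[0,0,7],[0,0,0],0.35],[[0,0,7],[0,0,0],0.35]]'
python3 -m handwheel '[[[0,0,7],[0,0,0],0.35],[[0,0,6],[0,0,0],0.35],[[0,0,0],[0,0,0],0.35],[[0,0,0],[0,0,0],-1],[[0,0,0],[0,0,0],-1],[[0,0,0],[0,0,0],-1],[[0,0,0],[0,0,0],-1],[[0,0,0],[0,0,0],-1],[[0,0,0],[0,0,0],-1]]' 50
```

```text
time_s: 30.85
eef_pos: [0.3951, 0.216, 0.0138]
tool_rot: [-180.0, -0.1, 2.0]
wrist_force: [0.1, 0.9, -1.0]
finger_gap: 0.0569
gripper_force: 0.0
time_s: 31.85
eef_pos: [0.3947, 0.2159, 0.0133]
tool_rot: [-180.0, 0.0, 79.4]
wrist_force: [0.3, 0.1, -0.4]
finger_gap: 0.0577
gripper_force: 0.0
time_s: 32.6
eef_pos: [0.3946, 0.2159, 0.0136]
tool_rot: [-180.0, 0.0, 91.9]
wrist_force: [-1.6, -0.4, 4.9]
finger_gap: 0.0343
gripper_force: 49.8
```

```bash
python3 -m handwheel '[[[0,0,0],[0,0,0.03],-1],[[0,0,0],[0,0,0.04],-1],[[0,0,0],[0,0,0.04],-1],[[0,0,0],[0.0117,-0.0345,0],-1],[[0,0,0],[0.0117,-0.0345,0],-1],[[0,0,0],[0.0117,-0.0345,0],-1],[[0,0,0],[0.0117,-0.0345,0],-1],[[0,0,0],[0.0117,-0.0345,0],-1],[[0,0,0],[0.0117,-0.0345,0],-1],[[0,0,0],[0.0117,-0.0345,0],-1],[[0,0,0],[0.0117,-0.0345,0],-1],[[0,0,0],[0.0117,-0.0345,0],-1]]'
python3 -m handwheel '[[[0,0,0],[0.0121,-0.0345,0],-1],[[0,0,0],[0,-0.0004,-0.02],-1],[[0,0,0],[0,0,-0.02],-1],[[0,0,0],[0,0,0],-1],[[0,0,0],[0,0,0],-1],[[0,0,0],[0,0,0],-1]]'
```

```text
time_s: 33.6
eef_pos: [0.4999, -0.0963, 0.1227]
tool_rot: [-179.9, -0.0, 91.9]
wrist_force: [0.5, 0.6, -2.6]
finger_gap: 0.0343
gripper_force: 51.5
time_s: 34.1
eef_pos: [0.5123, -0.1292, 0.0837]
tool_rot: [-180.0, -0.0, 92.0]
wrist_force: [-0.2, -1.0, -2.2]
finger_gap: 0.0337
gripper_force: 51.5
```

```bash
python3 -m handwheel '[[[0,0,0],[0,0,-0.015],-1],[[0,0,0],[0,0,-0.01],-1],[[0,0,0],[0,0,-0.005],-1],[[0,0,0],[0,0,-0.004],-1],[[0,0,0],[0,0,-0.004],-1],[[0,0,0],[0,0,-0.0035],-1],[[0,0,0],[0,0,0],-1]]'
```

```text
time_s: 34.68
eef_pos: [0.5125, -0.1295, 0.0418]
tool_rot: [180.0, 0.0, 92.0]
wrist_force: [0.1, -0.7, -2.5]
finger_gap: 0.034
gripper_force: 51.5
```

```bash
python3 -m handwheel '[[[0,0,0],[0,0,0],0.4],[[0,0,0],[0,0,0],0.4],[[0,0,0],[0,0,0],0.4],[[0,0,0],[0,0,0.02],0.4],[[0,0,0],[0,0,0.04],0.4],[[0,0,0],[0,0,0.04],0.4]]'
python3 -m handwheel '[[[0,0,-7],[0.0075,0.0294,0],0.5],[[0,0,-7],[0.0075,0.0294,0],0.5],[[0,0,-7],[0.0075,0.0294,0],0.5],[[0,0,-7],[0.0075,0.0294,0],0.5],[[0,0,-7],[0.0075,0.0294,0],0.5],[[0,0,-7],[0.0075,0.0294,0],0.5],[[0,0,-7],[0.0075,0.0294,0],0.5],[[0,0,-7],[0.0075,0.0294,0],0.5],[[0,0,-7],[0.0075,0.0294,0],0.5],[[0,0,-7],[0.0075,0.0294,0],0.5],[[0,0,-7],[0.0075,0.0294,0],0.5],[[0,0,-7],[0.0075,0.0294,0],0.5]]'
python3 -m handwheel '[[[0,0,-6],[0,0,0],0.5],[[0,0,0],[0,0,-0.02],0.5],[[0,0,0],[0,0,0],0.5],[[0,0,0],[0,0,0],0.5]]'
python3 - <<'E'
from h import *
c=dies()
for r in steel(c,.026,100,6000): print(r) if 150<r[0][0]<500 else 0
c=cap('top');save(c,'t4.png',(150,130,430,280),2.8)
for r in steel(c): print(r) if 150<r[0][0]<420 else 0
E
```

```text
time_s: 35.18
eef_pos: [0.511, -0.129, 0.1419]
tool_rot: [-179.8, -0.1, 92.0]
wrist_force: [1.2, -0.7, 0.2]
finger_gap: 0.0595
gripper_force: 0.0
time_s: 36.18
eef_pos: [0.6025, 0.2248, 0.1422]
tool_rot: [180.0, -0.0, 7.7]
wrist_force: [1.1, -0.1, -0.1]
finger_gap: 0.0642
gripper_force: 0.0
time_s: 36.52
eef_pos: [0.6012, 0.2232, 0.1209]
tool_rot: [180.0, 0.2, 2.1]
wrist_force: [-0.4, 0.3, 0.5]
finger_gap: 0.0642
gripper_force: 0.0
tcp [0.6019 0.2231 0.1219] yaw 2.02
 net [544. 288.] 0.93 [ 0.4844 -0.068 ]
 net [522. 284.] 0.78 [ 0.4944 -0.0253]
 net [573. 281.] 0.74 [ 0.4879 -0.1268]
 net [595. 278.] 0.7 [ 0.4866 -0.1804]
 net [316. 190.] 0.7 [0.6025 0.226 ]
 net [283. 289.] 0.62 [0.4962 0.2568]
([319.5, 196.9], 2321, [0.604, 0.2233], [52, 58], np.float64(43.7))
([235.1, 268.5], 427, [0.533, 0.2977], [27, 45], np.float64(20.3))
([405.0, 268.3], 423, [0.5388, 0.1432], [27, 46], np.float64(20.2))
([220.4, 150.1], 60, [0.6491, 0.2105], [14, 5], np.float64(22.7))
([215.6, 168.4], 208, [0.6007, 0.2219], [17, 15], np.float64(42.1))
([351.9, 200.8], 151, [0.5156, -0.1304], [13, 14], np.float64(35.6))
([333.0, 201.6], 108, [0.5136, -0.0817], [11, 12], np.float64(30.1))
([316.2, 202.2], 71, [0.5122, -0.0385], [10, 9], np.float64(24.4))
([301.2, 203.0], 41, [0.5101, -0.0001], [7, 7], np.float64(18.5))
([353.9, 241.8], 286, [0.4107, -0.1341], [52, 18], np.float64(48.5))
```

View pics/t4.png

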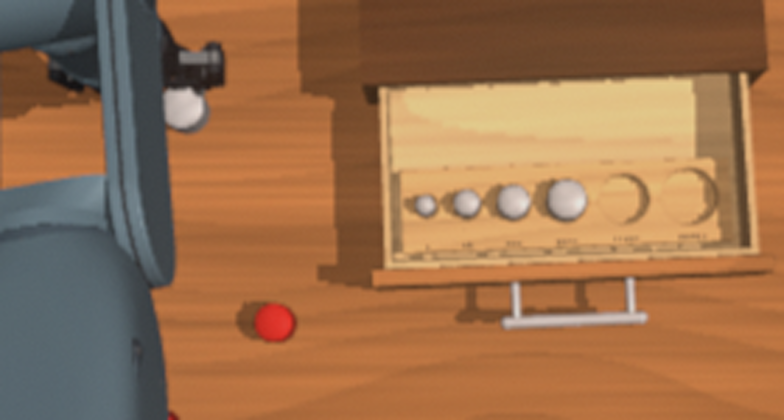

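Four dies are in their pockets at (426,204), (467,203), (514,201) and (567,199). Die5 is under the gripper.

```bash
python3 -m handwheel '[[[0,0,0],[0.0015,0.0008,-0.03],0.5],[[0,0,0],[0,0,-0.03],0.5],[[0,0,0],[0,0,-0.03],0.5],[[0,0,0],[0,0,-0.0185],0.5],[[0,0,0],[0,0,0],0.5],[[0,0,0],[0,0,0],-1],[[0,0,0],[0,0,0],-1],[[0,0,0],[0,0,0],-1],[[0,0,0],[0,0,0],-1],[[0,0,0],[0,0,0],-1],[[0,0,0],[0,0,0],0.5],[[0,0,0],[0,0,0],0.5]]' 20
python3 -m handwheel '[[[0,0,0],[0,0,0],0.5],[[0,0,7],[0,0,0],0.5],[[0,0,7],[0,0,0],0.5],[[0,0,7],[0,0,0],0.5],[[0,0,7],[0,0,0],0.5],[[0,0,7],[0,0,0],0.5],[[0,0,7],[0,0,0],0.5],[[0,0,7],[0,0,0],0.5],[[0,0,7],[0,0,0],0.5],[[0,0,7],[0,0,0],0.5],[[0,0,7],[0,0,0],0.5],[[0,0,7],[0,0,0],0.5]]'
python3 -m handwheel '[[[0,0,7],[0,0,0],0.5],[[0,0,6],[0,0,0],0.5],[[0,0,0],[0,0,0],0.5],[[0,0,0],[0,0,0],-1],[[0,0,0],[0,0,0],-1],[[0,0,0],[0,0,0],-1],[[0,0,0],[0,0,0],-1],[[0,0,0],[0,0,0],-1],[[0,0,0],[0,0,0],-1]]' 60
```

```text
time_s: 37.67
eef_pos: [0.604, 0.2243, 0.014]
tool_rot: [-180.0, -0.1, 2.0]
wrist_force: [0.1, -0.1, 0.5]
finger_gap: 0.0633
gripper_force: 0.0
time_s: 38.67
eef_pos: [0.6035, 0.2242, 0.0132]
tool_rot: [-180.0, 0.0, 79.4]
wrist_force: [1.2, 0.0, -0.4]
finger_gap: 0.0641
gripper_force: 0.0
time_s: 39.42
eef_pos: [0.6037, 0.2242, 0.0136]
tool_rot: [180.0, -0.0, 92.0]
wrist_force: [-2.5, -0.5, 4.7]
finger_gap: 0.04
gripper_force: 61.5
```

```bash
python3 -m handwheel '[[[0,0,0],[0,0,0.03],-1],[[0,0,0],[0,0,0.04],-1],[[0,0,0],[0,0,0.04],-1],[[0,0,0],[-0.0075,-0.034,0],-1],[[0,0,0],[-0.0075,-0.034,0],-1],[[0,0,0],[-0.0075,-0.034,0],-1],[[0,0,0],[-0.0075,-0.034,0],-1],[[0,0,0],[-0.0075,-0.034,0],-1],[[0,0,0],[-0.0075,-0.034,0],-1],[[0,0,0],[-0.0075,-0.034,0],-1],[[0,0,0],[-0.0075,-0.034,0],-1],[[0,0,0],[-0.0075,-0.034,0],-1]]'
python3 -m handwheel '[[[0,0,0],[-0.0075,-0.034,0],-1],[[0,0,0],[-0.0075,-0.034,0],-1],[[0,0,0],[-0.0075,-0.034,0],-1],[[0,0,0],[0,0,-0.02],-1],[[0,0,0],[0,0,-0.02],-1],[[0,0,0],[0,0,0],-1],[[0,0,0],[0,0,0],-1],[[0,0,0],[0,0,0],-1]]'
```

```text
time_s: 40.42
eef_pos: [0.535, -0.0832, 0.1224]
tool_rot: [-179.9, -0.0, 92.0]
wrist_force: [0.4, 0.1, -3.5]
finger_gap: 0.0397
gripper_force: 62.4
time_s: 41.08
eef_pos: [0.5139, -0.1836, 0.0835]
tool_rot: [-180.0, -0.0, 92.0]
wrist_force: [0.2, 1.0, -3.0]
finger_gap: 0.0402
gripper_force: 62.3
```

```bash
python3 -m handwheel '[[[0,0,0],[0,0,-0.015],-1],[[0,0,0],[0,0,-0.01],-1],[[0,0,0],[0,0,-0.005],-1],[[0,0,0],[0,0,-0.004],-1],[[0,0,0],[0,0,-0.004],-1],[[0,0,0],[0,0,-0.0035],-1],[[0,0,0],[0,0,0],-1]]'
```

```text
time_s: 41.67
eef_pos: [0.5141, -0.1837, 0.0418]
tool_rot: [180.0, -0.0, 92.0]
wrist_force: [0.2, 1.0, -4.6]
finger_gap: 0.0398
gripper_force: 62.3
```

```bash
python3 -m handwheel '[[[0,0,0],[0,0,0],0.45],[[0,0,0],[0,0,0],0.45],[[0,0,0],[0,0,0],0.45],[[0,0,0],[0,0,0.02],0.45],[[0,0,0],[0,0,0.04],0.45],[[0,0,0],[0,0,0.04],0.45],[[0,0,0],[0,0,0.02],-0.3],[[0,0,0],[-0.036,0.017,0],-0.3],[[0,0,0],[-0.036,0.017,0],-0.3],[[0,0,0],[-0.038,0.017,0],-0.3],[[0,0,0],[0,0,0],-0.3],[[0,0,0],[0,0,0],-0.3]]'
python3 - <<'E'
from h import *
c=cap('wrist');save(c,'w7.png')
for x in arm.spot_point('wrist','drawer_handle')[:2]: print(x['uv'],x['confidence'],hit(c,x['uv'],.057))
s=cap('side');save(s,'s7.png',(220,130,420,330),3)
E
```

```text
time_s: 42.67
eef_pos: [0.4017, -0.1318, 0.1622]
tool_rot: [-180.0, 0.0, 92.0]
wrist_force: [1.2, -0.2, 0.2]
finger_gap: 0.0299
gripper_force: 0.0
[323.3, 197.5] 0.82 [ 0.40439375 -0.13280227  0.057     ]
[435.7, 193.4] 0.65 [ 0.50281913 -0.12556014  0.057     ]
```

View pics/w7.png

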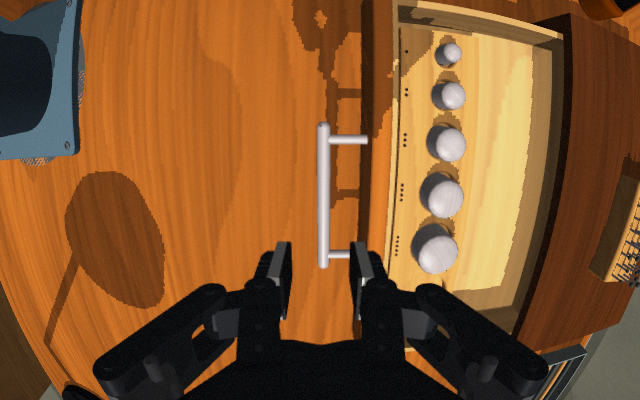

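View pics/s7.png

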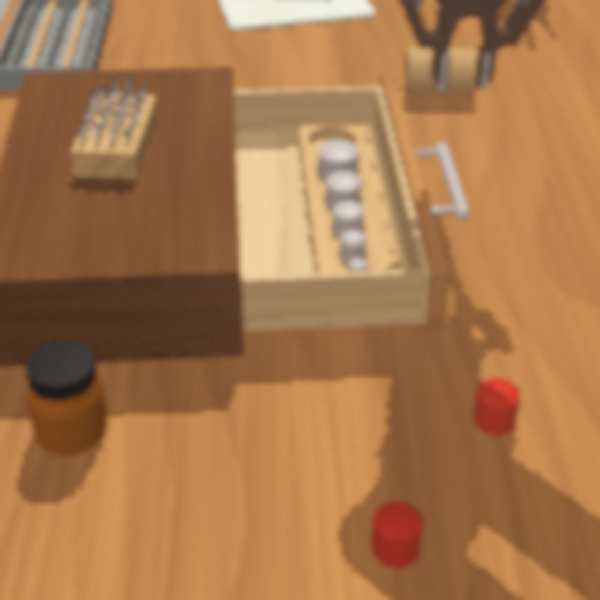

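All five stand in pockets 1–5 with pocket 6 empty: wrist px (450,53), (450,96), (449,144), (444,199) and (437,254). I grip the bar (px (323,197)) and push the drawer shut gently.

```bash
python3 -m handwheel '[[[0,0,0],[0,0,-0.03],-0.3],[[0,0,0],[0,0,-0.03],-0.3],[[0,0,0],[0,0,-0.03],-0.3],[[0,0,0],[0,0,-0.026],-0.3],[[0,0,0],[0,0,0],-0.3],[[0,0,0],[0,0,0],-1],[[0,0,0],[0,0,0],-1],[[0,0,0],[0,0,0],-1],[[0,0,0],[0,0,0],-1],[[0,0,0],[0,0,0],-1]]' 40
python3 -m handwheel '[[[0,0,0],[0.004,0.0001,0],-1],[[0,0,0],[0.01,0.0003,0],-1],[[0,0,0],[0.012,0.0004,0],-1],[[0,0,0],[0.012,0.0004,0],-1],[[0,0,0],[0.012,0.0004,0],-1],[[0,0,0],[0.012,0.0004,0],-1],[[0,0,0],[0.012,0.0004,0],-1],[[0,0,0],[0.012,0.0004,0],-1],[[0,0,0],[0.012,0.0004,0],-1],[[0,0,0],[0.012,0.0004,0],-1],[[0,0,0],[0.012,0.0004,0],-1],[[0,0,0],[0.012,0.0004,0],-1]]'
python3 -m handwheel '[[[0,0,0],[0.01,0.0003,0],-1],[[0,0,0],[0.008,0.0003,0],-1],[[0,0,0],[0.004,0.0001,0],-1],[[0,0,0],[0.002,0,0],-1],[[0,0,0],[0,0,0],-1],[[0,0,0],[0,0,0],-1]]'
```

```text
time_s: 43.65
eef_pos: [0.4044, -0.1336, 0.0465]
tool_rot: [179.9, 0.1, 92.0]
wrist_force: [1.7, -3.2, -10.9]
finger_gap: 0.009
gripper_force: 39.1
time_s: 44.65
eef_pos: [0.5379, -0.1286, 0.0464]
tool_rot: [-180.0, 0.0, 92.0]
wrist_force: [-2.3, -1.5, -4.3]
finger_gap: 0.0092
gripper_force: 39.8
time_s: 45.15
eef_pos: [0.5621, -0.1277, 0.0464]
tool_rot: [179.9, 0.0, 92.0]
wrist_force: [1.2, -0.2, -1.0]
finger_gap: 0.0092
gripper_force: 40.3
```

Nearly shut (about 4 mm left); I push on in small steps.

```bash
python3 -m handwheel '[[[0,0,0],[0.002,0,0],-1],[[0,0,0],[0.002,0,0],-1],[[0,0,0],[0.001,0,0],-1],[[0,0,0],[0,0,0],-1],[[0,0,0],[0,0,0],-1]]'
python3 -m handwheel '[[[0,0,0],[0.001,0,0],-1],[[0,0,0],[0.001,0,0],-1],[[0,0,0],[0,0,0],-1],[[0,0,0],[0,0,0],-1]]'
```

```text
time_s: 45.57
eef_pos: [0.5664, -0.1276, 0.0463]
tool_rot: [-180.0, -0.0, 92.0]
wrist_force: [-2.6, 1.8, 4.9]
finger_gap: 0.0089
gripper_force: 40.9
time_s: 45.9
eef_pos: [0.5664, -0.1275, 0.0463]
tool_rot: [-179.7, -0.0, 92.0]
wrist_force: [-8.6, 2.0, 10.3]
finger_gap: 0.0092
gripper_force: 41.4
```

It's at the stop (−8.6 N, x unchanged). I release, retreat and check.

```bash
python3 -m handwheel '[[[0,0,0],[0,0,0],-0.3],[[0,0,0],[0,0,0],-0.3],[[0,0,0],[0,0,0],-0.3],[[0,0,0],[-0.002,0,0.02],-0.3],[[0,0,0],[0,0,0.04],-0.3],[[0,0,0],[0,0,0.04],-0.3],[[0,0,0],[0,0,0.04],-0.3],[[0,0,0],[-0.04,0,0],-0.3],[[0,0,0],[-0.04,0,0],-0.3],[[0,0,0],[-0.04,0,0],-0.3],[[0,0,0],[0,0,0],-0.3],[[0,0,0],[0,0,0],-0.3]]'
python3 - <<'E'
from h import *
c=cap('wrist')
for x in arm.spot_point('wrist','drawer_handle')[:2]: print(x['uv'],x['confidence'],hit(c,x['uv'],.057))
s=cap('side');save(s,'s8.png',(160,110,480,350),2.4)
for n in('top','side'):
  c=cap(n)
  for l in ('mallet','jar','burr_stand','drawer_handle'):
    print(n,l,[(np.round(x['uv']).tolist(),round(x['confidence'],2)) for x in arm.spot_point(n,l)[:2]])
E
```

```text
time_s: 46.9
eef_pos: [0.4451, -0.1275, 0.186]
tool_rot: [180.0, 0.0, 91.9]
wrist_force: [0.8, 0.1, 1.2]
finger_gap: 0.0299
gripper_force: 0.0
[445.4, 191.2] 0.73 [ 0.56613472 -0.12549931  0.057     ]
top mallet [([463.0, 257.0], 0.78)]
top jar [([252.0, 118.0], 0.64)]
top burr_stand [([358.0, 110.0], 0.9)]
top drawer_handle [([352.0, 183.0], 0.55)]
side mallet [([363.0, 162.0], 0.77)]
side jar [([247.0, 273.0], 0.89)]
side burr_stand [([260.0, 177.0], 0.82)]
side drawer_handle []
```

View pics/s8.png

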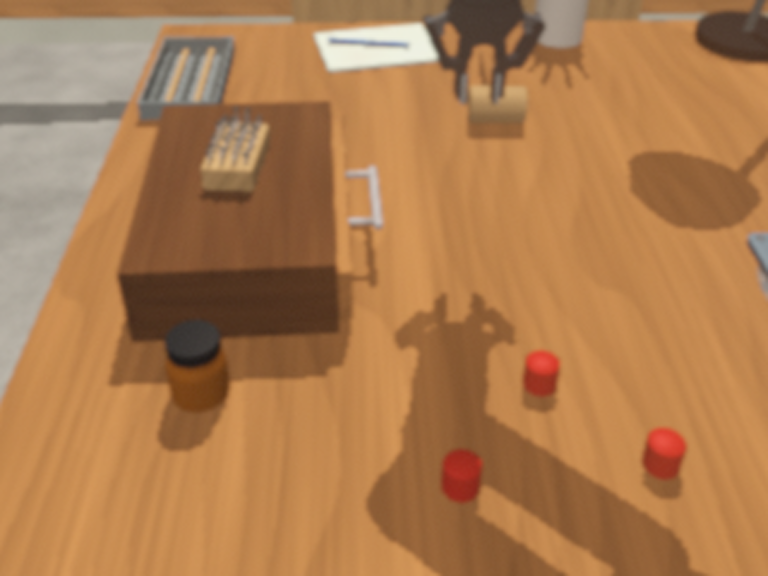

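The drawer is shut with its handle at (375,196), and the bystanders and red look-alikes are where they were. I hand the job in.

```bash
python3 -c "
from rig import arm
print(arm.job_done())"
```

```text
the job is handed in; nothing more can be done
None
```

Dies 1–5 stand in their own pockets, loaded in number order; die 6 was missing and its pocket is empty. The drawer is pushed to its stop, nothing else was moved, and the job is handed in (no verdict was returned).

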